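# Turn round the mirrored chassis bracket in the fitting jig

## Task

Three L brackets stand in the nests of the black fitting jig, next to the pattern bracket that is bolted to its end. One of the three is set mirror-handed, its arm pointing the opposite way from the pattern's: take it out, turn it half round and seat it flat again in its own nest, so that its arm points the same way as the pattern's. Leave the two brackets that already match where they stand.

Things in the scene. Friction and masses are not known exactly. Their poses are not given: they have to be found in the camera images.
- bracket_a_mid (a point): loose aluminium L bracket, 120 to 195 g, 95 mm tall: foot 44 x 50, 10 high; on its middle a post 20 wide, 14 thick; at the top an arm 14 thick, 18 high, to one side only, its end 52 mm from the post's axis. Point: on the post's axis, 47.5 mm above the foot's underside; y along the arm, x through the 14 mm thickness, z up. Stands in a nest of the jig; which nest holds the mirrored one varies
- bracket_b_mid (a point): an identical loose L bracket (see bracket_a), point and axes likewise, in another nest. Being flat, a bracket becomes its mirror hand when turned half round about its post, and its foot fits the nest as before. Each nest is a flat pocket 54 x 60 mm in a rim 8 mm high: about 5 mm of play on every side of the foot
- bracket_c_mid (a point): an identical loose L bracket (see bracket_a), point and axes likewise, in the remaining nest. Odds and ends lie loose on the bench around the jig, up to 150 mm tall; among them is a T bracket with an arm on both sides, which has no hand and does not belong in the jig
- pattern (a point): pattern bracket of the same shape, bolted by two dark screws to the left end (seen from the robot) of the fixed black jig. Point: on its post's axis, half-way up; y along its arm, z up. The jig is a plate 84 x 500, 12 mm thick on the bench; all bracket feet stand on its top face. Nest centres lie 125, 250 and 375 mm from this point towards its -y
Things that resemble listed ones, but are neither listed nor needed, are in the scene too. Leave any yellow look-alike of the part that bears bracket_b_mid alone.

How it is judged (in metres and radians):
At the end, for the whole second after the job is handed in: All three brackets stand released in the nests where they began (mid point within 15 mm of its start, foot flat within 4 mm, tilt under 0.12 rad), each arm pointing the same way as the pattern's within 0.26 rad; so the mirrored one has been turned half round (distance of each of bracket_a_mid, bracket_b_mid, bracket_c_mid from where it was at the start of the episode below 0.015 m and angle between each of bracket_a_mid, bracket_b_mid, bracket_c_mid's own z axis and vertical below 0.12 rad and z of each of bracket_a_mid, bracket_b_mid, bracket_c_mid in the frame of pattern below 0.004 m and angle between the y axis of each of bracket_a_mid, bracket_b_mid, bracket_c_mid and the y axis of pattern, either way round below 0.26 rad and y of pattern in the frame of bracket_a_mid above 0.06 m and y of pattern in the frame of bracket_b_mid above 0.06 m and y of pattern in the frame of bracket_c_mid above 0.06 m); the robot touches nothing.
It fails at once if a bracket that already matched the pattern is shifted by more than 15 mm or tipped over (distance of any of bracket_a_mid, bracket_b_mid from where it was at the start of the episode above 0.015 m or angle between any of bracket_a_mid, bracket_b_mid's own z axis and vertical above 0.3 rad).
It also fails if it takes over 35 s, if anything falls off the work surface, if the arm or the gripper's body presses on something with over 40 N, if the wrist force passes 120 N, or if a joint passes its speed limit or range.

## Robot

A 6-joint arm with a two-finger parallel gripper is mounted at the origin on the work surface. World frame = base frame: x ahead of the robot, y to its left, z up, the work surface at z = 0. Lengths are in mm, angles in rad, forces in N, time in s.
With the tool pointing down it reaches from about 375 to 825 mm from the base axis. Payload 5.5 kg.
Tool frame: the origin (TCP) lies midway between the tips of the shut fingers; the grasp point (between the pads) lies behind it (bot.hold_point_z is the z of the grasp point in the tool frame, in mm); z points along the fingers, y is the line along which they close (so a half turn about z gives the same grasp; the last joint's range is limited). The gripper opens to 85 mm and grips with 20 to 120 N. Pads are 22 mm wide; open, the fingers measure 114 mm over their backs; the gripper's body (76 mm by 85 mm) begins 54 mm behind the grasp point. The pads swing forward as they close: fully open they stand 13 mm farther back than shut.
Start: joints at [1.259, 0.314, -0.047, 1.21, 0, 1.571], TCP at [184.06, 571.066, 231.299] pointing down, gripper open.
Joint ranges: [-2.67, 2.67], [-0.69, 1.73], [-1.03, 1.25], [-2.08, 2.16], [-1.42, 1.45], [-3.14, 3.14]. Speed limits (rad/s): [2.39, 2.39, 3.01, 3.14, 3.14, 3.14].

## Interface

Orientations are given as [roll, pitch, yaw] about the fixed x, y, z axes, in that order (R = Rz(yaw) Ry(pitch) Rx(roll)).
In Python, from cell import bot, read_camera gives the robot as it stands. The module is installed in compiled form; this text tells all that it offers.
- The arm moves only by the shell command python3 -m jog 'ROWS' [FORCE]. ROWS is JSON, a list of rows, each a list of 3 entries, a list of its own where there are three numbers: the opening, from 0 (shut) to 1 (fully open), then the shift along the tool's x, y, z in cm, then the turn, a rotation vector about the tool's x, y, z in rad. In form: [[grip, [dx, dy, dz], [rx, ry, rz]], ...]. A call has exactly 8 rows; each row is the pose to reach, as a shift and turn from the pose commanded when the call began, along the tool's axes at that moment; what a row does not reach only later rows make up. A row lasts 1/12 s, in which the tool goes at most 41.7 mm and 7.16 degrees, less where a joint would pass 70% of its speed; a pose out of reach is approached as far as the arm can. A call with a gripper value outside its range is refused whole. The fingers move at their own pace and stop on an object; FORCE is the grip in N (left out, the last holds). Time passes only in rows, so rows that repeat a pose let the fingers close, or fill a call up. It gives the time, the measured TCP pose, the force, the opening and the grip force at its end, in the units of the state.
- bot.get_obs(): the state, without advancing time (a new reading comes with each control period).
- read_camera(name): name is "scene" or "top"; returns a dict with "img" (420x560x3 uint8, red, green, blue), "fx", "fy", "cx", "cy" (pixels), "k1" (the pictures are not rectified: a ray, as slopes to the right and down, at radius r is drawn at 1 + k1 r^2 times it, then the intrinsics apply), "world_to_cam" (4x4, takes a point from world to camera coordinates). Camera axes: x right, y up, looking along -z (the intrinsics and any distortion apply to the point x, -y, -z); pixel columns grow to the right and rows downward; lengths in mm; the calibration is good to about 2 mm. A picture is of the moment at which its call begins. There is no depth.
- bot.hand_in(): hands the job in; it is judged then, once.
The state is a dict: "time_s": time; "joint_pos": joint angles; "qd": joint speeds; "effort": joint torques, N m; "position": TCP position; "tool_rot": TCP orientation; "contact_force": force on the tool from outside, world axes, zero at the start; "wrist_torque": the same for the moment, N m; "opening": finger opening in mm; "gripper_force": force on a finger pad.
Only numpy, scipy, OpenCV 4.12 (cv2) and the standard library are available. Lean on these libraries where they do the work, as an engineer would, in place of code of your own. Each camera call takes 0.05 s, during which the arm holds its last target. There are 200 camera calls.

## Working session

There is one attempt and no reset: what is moved stays moved. The work goes in short steps, Python scripts to look and compute and a shell command to move; the robot and the scene stay as the last step left them, time stands still between calls to the robot, and variables do not carry over. Pictures are saved under pics/ and viewed, at most 10 in all, crops included, and the job is handed in when it is done.

```bash
mkdir -p pics
python3 - <<'E'
from cell import bot, read_camera
import cv2,pickle
d={}
for n in("scene","top"):
    c=read_camera(n); d[n]=c
    cv2.imwrite(f"pics/{n}0.png",c["img"][:,:,::-1])
    print(n,c["fx"],c["cx"],c["cy"],c["k1"],c["world_to_cam"].round(3).tolist())
pickle.dump(d,open("d0.pkl","wb"))
print(bot.get_obs(),bot.hold_point_z)
E
```

```text
scene 384.29879951277655 284.134850355668 204.9537237204522 -0.06981401206241539 [[0.433, 0.901, -0.005, -236.455], [-0.775, 0.375, 0.509, 308.145], [0.461, -0.216, 0.861, -950.642], [0.0, 0.0, 0.0, 1.0]]
top 423.1845778054413 277.49226072656086 215.29967105973705 0.03575913529797875 [[0.003, -1.0, 0.017, 17.828], [0.997, 0.004, 0.074, -483.295], [-0.074, 0.016, 0.997, -824.753], [0.0, 0.0, 0.0, 1.0]]
{'time_s': 0.1, 'joint_pos': array([ 1.25900708e+00,  3.14118412e-01, -4.79782133e-02,  1.21017834e+00,
       -7.65708226e-07,  1.57079492e+00]), 'qd': array([-1.80695178e-04, -1.09461682e-03,  2.56160797e-03,  1.00495138e-05,
       -1.59511186e-04,  5.79708780e-04]), 'effort': array([-3.50227783e-04, -5.40768421e+01,  3.40541303e+01,  1.11294430e-02,
        4.91652372e-05,  5.74614702e-06]), 'position': array([183.90152854, 570.58771666, 230.54326767]), 'tool_rot': array([-3.14011401e+00,  7.63623566e-07,  2.82980482e+00]), 'contact_force': array([-0.24096953,  0.48097778, -0.21663591]), 'wrist_torque': array([-0.03237845,  0.03654099, -0.04241323]), 'gripper_force': 0.0, 'opening': 85.70629821523548} -18.700000000000003
```

View pics/scene0.png

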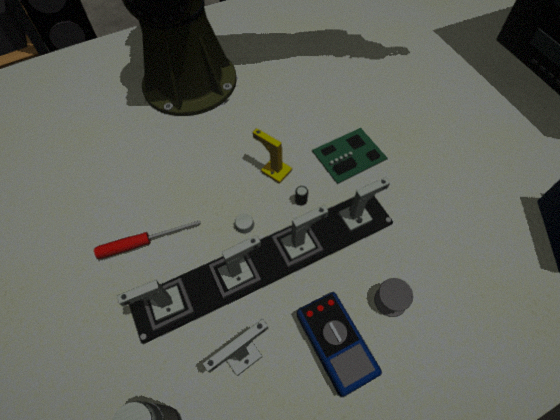

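View pics/top0.png

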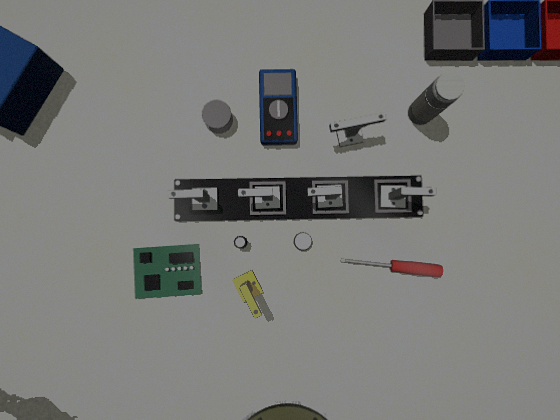

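The scene view shows the jig with the pattern, whose foot is bolted at (355,218). In the top view the pattern is at (204,195), arm to the left (+y). The loose brackets have posts near (267,195), (330,195) and (396,195). The first two arms point left like the pattern's, and the one at (396,195) has its arm out to the right, ending at (435,191), so it is the mirrored one. The T bracket at (358,125) and the yellow look-alike at (250,295) are not in the jig. I'll confirm this in a crop and measure.

```bash
cat > h.py <<'E'
import numpy as np,cv2
def cast(c,uv,z):
    K=np.array([[c["fx"],0,c["cx"]],[0,c["fy"],c["cy"]],[0,0,1]])
    n=cv2.undistortPoints(np.array(uv,float).reshape(-1,1,2),K,np.array([c["k1"],0,0,0]),None,None,None)[:,0] if False else cv2.undistortPoints(np.array(uv,float).reshape(-1,1,2),K,np.array([c["k1"],0,0,0.]))[:,0]
    W=c["world_to_cam"];R=W[:3,:3];o=-R.T@W[:3,3]
    d=np.c_[n[:,0],-n[:,1],-np.ones(len(n))]@R
    return o+d*((z-o[2])/d[:,2])[:,None]
def proj(c,P):
    W=c["world_to_cam"];p=np.atleast_2d(P)@W[:3,:3].T+W[:3,3]
    s=np.c_[p[:,0],-p[:,1]]/-p[:,2:];s=s*(1+c["k1"]*(s**2).sum(1,keepdims=True))
    return s*[c["fx"],c["fy"]]+[c["cx"],c["cy"]]
E
python3 - <<'E'
import pickle
from h import *
d=pickle.load(open("d0.pkl","rb"))
c=d["top"];g=cv2.cvtColor(c["img"],cv2.COLOR_RGB2GRAY)
a=cv2.resize(g[165:230,160:450],None,fx=2.75,fy=2.75,interpolation=cv2.INTER_CUBIC)
s=cv2.cvtColor(d["scene"]["img"],cv2.COLOR_RGB2GRAY)[170:345,100:410]
s=cv2.resize(s,None,fx=2.3,fy=2.3,interpolation=cv2.INTER_CUBIC)
W=800;out=np.zeros((a.shape[0]+s.shape[0],W),np.uint8);out[:a.shape[0],:a.shape[1]]=a;out[a.shape[0]:,:s.shape[1]]=s
cv2.imwrite("pics/crop1.png",out)
m=(g<60).astype(np.uint8); m=cv2.morphologyEx(m,cv2.MORPH_CLOSE,np.ones((25,25)))
for k in cv2.findContours(m,0,2)[0]:
    r=cv2.minAreaRect(k)
    if max(r[1])>200: print(r); b=cv2.boxPoints(r); print(cast(c,b,12).round(1))
for t in (150,175,195):
  for k in cv2.findContours((g>t).astype(np.uint8)[170:225,160:450],0,2)[0]:
    if cv2.contourArea(k)>80:
        r=cv2.minAreaRect(k);b=cv2.boxPoints(r)+[160,170];print(t,cv2.boundingRect(k));print(cast(c,b,107).round(0).tolist())
E
```

```text
((302.77545166015625, 213.55245971679688), (72.95050811767578, 257.087158203125), 89.19306945800781)
[[ 555.9  227.8   12. ]
 [ 566.1 -290.1   12. ]
 [ 419.1 -288.6   12. ]
 [ 410.3  222.7   12. ]]
```

View pics/crop1.png

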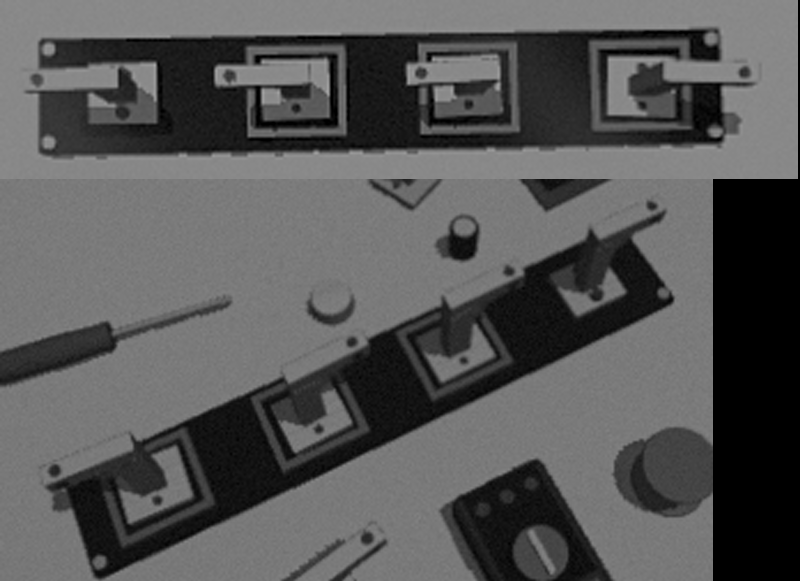

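The crop confirms it: in the top strip the nest at the right has its arm out to the right, crop x 663–760, y 60–83. The pattern and the other two brackets point left. Now I'll cast those corners.

Run:
```python
import pickle
from h import *
d=pickle.load(open("d0.pkl","rb"))
c=d["top"];f=lambda p:np.array(p)/2.75+[160,165]-0.3
for n,p,z in (("arm",[(664,60),(662,80),(757,84),(760,63)],107),("rim",[(589,40),(592,129),(692,130),(690,40)],20),("patt arm",[(24,68),(26,91),(118,90),(119,66)],107),
 ("arm2",[(216,66),(216,87),(310,86),(310,66)],107),("arm3",[(407,63),(407,84),(499,82),(500,61)],107),("plate",[(39,40),(42,154),(721,146),(719,30)],12),("T",[((331-160)*2.75,(126-165)*2.75),((384-160)*2.75,(118-165)*2.75)],107),("bottle",[((448-160)*2.75,(85-165)*2.75)],150)):
    P=cast(c,f(p),z); print(n,P.round(0)[:,:2].tolist(),P.mean(0).round(1))
# scene arm: crop px
s=d["scene"];g=lambda p:np.array([[x,y-179] for x,y in p])/2.3+[100,170]
P=cast(s,g([(40,469),(48,489),(136,455),(130,432)]),107);print("scene arm",P.round(0)[:,:2].tolist(),P.mean(0).round(1))
```

```text
arm [[529.0, -200.0], [516.0, -199.0], [514.0, -260.0], [528.0, -263.0]] [ 521.7 -230.5  107. ]
rim [[556.0, -173.0], [491.0, -174.0], [491.0, -247.0], [557.0, -247.0]] [ 523.7 -210.2   20. ]
patt arm [[522.0, 215.0], [507.0, 213.0], [508.0, 154.0], [524.0, 154.0]] [515.  184.1 107. ]
arm2 [[524.0, 91.0], [510.0, 91.0], [511.0, 30.0], [524.0, 30.0]] [517.4  60.7 107. ]
arm3 [[527.0, -33.0], [513.0, -33.0], [514.0, -93.0], [528.0, -93.0]] [520.4 -62.9 107. ]
plate [[555.0, 227.0], [472.0, 224.0], [480.0, -270.0], [565.0, -271.0]] [518.1 -22.5  12. ]
T [[639.0, -75.0], [655.0, -171.0]] [ 647.  -122.6  107. ]
bottle [[699.0, -269.0]] [ 699.  -269.1  150. ]
scene arm [[517.0, -262.0], [532.0, -260.0], [535.0, -201.0], [518.0, -200.0]] [ 525.6 -230.8  107. ]
```

```bash
python3 -m jog '[[1,[-7,-8,0],[0,0,0.12]],[1,[-14,-16,0],[0,0,0.24]],[1,[-17,-19.4,0],[0,0,0.36]],[1,[-19.5,-22.2,0],[0,0,0.48]],[1,[-22,-25,0],[0,0,0.6]],[1,[-24.5,-27.9,0],[0,0,0.72]],[1,[-27,-30.7,0],[0,0,0.84]],[1,[-28,-31.9,0],[0,0,0.96]]]' 60
cat > t.py <<'E'
import sys,numpy as np
from cell import bot
o=bot.get_obs();p=o["position"];yaw=o["tool_rot"][2]
x,y,z,w=map(float,sys.argv[1:5])
D=np.array([x,y,z])-p;c,s=np.cos(yaw),np.sin(yaw)
print("pos",p.round(1),"rot",o["tool_rot"].round(3),"j",o["joint_pos"].round(2),"F",o["contact_force"].round(1),"t",round(o["time_s"],2),"open",round(o["opening"],1),"gf",round(o["gripper_force"],1))
print("shift cm",(np.array([D[0]*c+D[1]*s,D[0]*s-D[1]*c,-D[2]])/10).round(2),"rz",round((yaw-w+np.pi)%(2*np.pi)-np.pi,3))
E
python3 t.py 522.5 -209.5 200 1.571
```

```text
time_s: 0.77
position: [316.6, 263.2, 231.1]
tool_rot: [-3.142, 0.0, 1.865]
contact_force: [0.8, 0.7, -0.5]
opening: 85.1
gripper_force: 0.0
pos [316.6 263.2 231.1] rot [-3.142  0.     1.865] j [ 0.69 -0.04 -0.46  1.15 -0.    1.97] F [ 0.8  0.7 -0.5] t 0.77 open 85.1 gf 0.0
shift cm [-51.21   6.02   3.11] rz 0.294
```

```bash
python3 -m jog '[[1,[-4,0.5,0],[0,0,0.1]],[1,[-8,1,0],[0,0,0.2]],[1,[-12,1.4,0],[0,0,0.3]],[1,[-16,1.9,0],[0,0,0.3]],[1,[-20,2.3,0],[0,0,0.3]],[1,[-24,2.8,0],[0,0,0.3]],[1,[-28,3.3,0],[0,0,0.3]],[1,[-32,3.8,0],[0,0,0.3]]]'; python3 t.py 522.5 -209.5 160 1.571
```

```text
time_s: 1.43
position: [447.3, -31.5, 231.2]
tool_rot: [-3.142, -0.0, 1.569]
contact_force: [0.1, 0.5, -0.7]
opening: 85.6
gripper_force: 0.0
pos [447.3 -31.5 231.2] rot [-3.142 -0.     1.569] j [-0.07  0.03 -0.39  1.15  0.    1.5 ] F [ 0.1  0.5 -0.7] t 1.43 open 85.6 gf 0.0
shift cm [-17.79   7.55   7.12] rz -0.002
```

```bash
python3 -m jog '[[1,[-3.5,1.5,0],[0,0,0]],[1,[-7,3,1],[0,0,0]],[1,[-10.5,4.5,2.5],[0,0,0]],[1,[-14,6,4],[0,0,0]],[1,[-16.5,7,5.5],[0,0,0]],[1,[-17.5,7.5,6.5],[0,0,0]],[1,[-17.5,7.5,7],[0,0,0]],[1,[-17.5,7.5,7],[0,0,0]]]'; python3 t.py 522.5 -209.5 75 1.571
python3 - <<'E'
from cell import read_camera
from h import *
o=[]
for n,P in (("top",None),("scene",None)):
    c=read_camera(n); u=proj(c,[522,-215,100])[0].astype(int); print(n,u)
    i=c["img"][max(u[1]-50,0):u[1]+50,max(u[0]-65,0):u[0]+65,::-1]
    o.append(cv2.resize(i,(400,int(400*i.shape[0]/i.shape[1])),interpolation=2))
h=min(a.shape[0] for a in o);cv2.imwrite("pics/c2.png",np.hstack([a[:h] for a in o]))
E
```

```text
time_s: 2.1
position: [520.6, -203.8, 159.5]
tool_rot: [-3.138, -0.002, 1.569]
contact_force: [0.0, 0.4, 0.6]
opening: 85.8
gripper_force: 0.0
pos [ 520.6 -203.8  159.5] rot [-3.138e+00 -2.000e-03  1.569e+00] j [-0.37  0.28 -0.26  1.03  0.    1.2 ] F [0.  0.4 0.6] t 2.1 open 85.8 gf 0.0
shift cm [-0.57  0.19  8.45] rz -0.002
top [408 191]
scene [149 287]
```

View pics/c2.png

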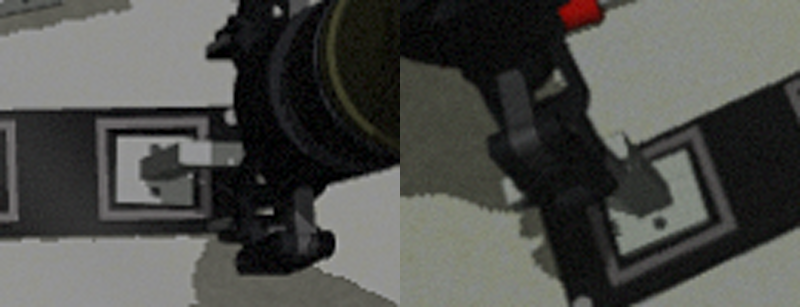

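In the left crop (top view) the open fingers straddle the arm line at (285,245) and (240,30). In the right crop (scene view) the gripper stands above the post at (640,190). This agrees with the computed pose, so I'll descend, closing only after settling.

```bash
python3 -m jog '[[1,[-0.55,0.2,0.5],[0,0,0]],[1,[-0.55,0.2,1.5],[0,0,0]],[1,[-0.55,0.2,3],[0,0,0]],[1,[-0.55,0.2,4.5],[0,0,0]],[1,[-0.55,0.2,6],[0,0,0]],[1,[-0.55,0.2,7.5],[0,0,0]],[1,[-0.55,0.2,8.2],[0,0,0]],[1,[-0.55,0.2,8.2],[0,0,0]]]'; python3 t.py 522.5 -209.5 76 1.571
python3 - <<'E'
from cell import read_camera
from h import *
o=[]
for n in ("top","scene"):
    c=read_camera(n); u=proj(c,[522,-215,80])[0].astype(int); print(n,u,proj(c,[[522.5,-209.5,107],[522.5,-209.5,75]]).round(0).tolist())
    i=c["img"][max(u[1]-50,0):u[1]+50,max(u[0]-65,0):u[0]+65,::-1]
    o.append(cv2.resize(cv2.convertScaleAbs(i,alpha=1.5,beta=20),(400,int(400*i.shape[0]/i.shape[1])),interpolation=2))
h=min(a.shape[0] for a in o);cv2.imwrite("pics/c3.png",np.hstack([a[:h] for a in o]))
E
```

```text
time_s: 2.87
position: [522.6, -209.0, 77.5]
tool_rot: [-3.139, -0.001, 1.57]
contact_force: [-0.8, 0.2, 0.7]
opening: 85.5
gripper_force: 0.0
pos [ 522.6 -209.    77.5] rot [-3.139e+00 -1.000e-03  1.570e+00] j [-0.38  0.36 -0.36  0.86  0.    1.19] F [-0.8  0.2  0.7] t 2.87 open 85.5 gf 0.0
shift cm [-0.05 -0.01  0.15] rz -0.001
top [404 192] [[406.0, 190.0], [401.0, 193.0]]
scene [153 291] [[152.0, 285.0], [158.0, 292.0]]
```

View pics/c3.png

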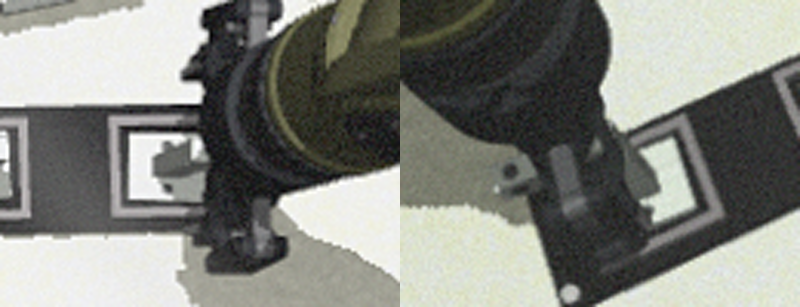

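Left crop: the gripper is down around the post, with the arm and post still at (180,165) and nothing disturbed. Right crop: the arm end shows at (510,172), left of the near finger at (570,190). I'll close now.

```bash
python3 -m jog '[[0.5,[0,0,0],[0,0,0]],[0.3,[0,0,0],[0,0,0]],[0.1,[0,0,0],[0,0,0]],[0,[0,0,0],[0,0,0]],[0,[0,0,0],[0,0,0]],[0,[0,0,0],[0,0,0]],[0,[0,0,0],[0,0,0]],[0,[0,0,0],[0,0,0]]]' 60; python3 t.py 522.5 -209.5 76 1.571
```

```text
time_s: 3.63
position: [524.1, -210.0, 79.5]
tool_rot: [3.141, 0.0, 1.57]
contact_force: [0.8, 0.5, 2.3]
opening: 13.0
gripper_force: 61.3
pos [ 524.1 -210.    79.5] rot [3.141 0.    1.57 ] j [-0.38  0.35 -0.36  0.86 -0.    1.19] F [0.8 0.5 2.3] t 3.63 open 13.0 gf 61.3
shift cm [ 0.05 -0.16  0.35] rz -0.001
```

```bash
python3 -m jog '[[0,[0,0,-0.3],[0,0,0]],[0,[0,0,-0.8],[0,0,0]],[0,[0,0,-1.5],[0,0,0]],[0,[0,0,-2.3],[0,0,0]],[0,[0,0,-3],[0,0,0]],[0,[0,0,-3.5],[0,0,0]],[0,[0,0,-3.5],[0,0,0]],[0,[0,0,-3.5],[0,0,0]]]'; python3 t.py 522.5 -209.5 76 1.571
python3 - <<'E'
from cell import read_camera
from h import *
o=[]
for n in ("top","scene"):
    c=read_camera(n); u=proj(c,[522,-215,80])[0].astype(int)
    i=c["img"][max(u[1]-50,0):u[1]+50,max(u[0]-65,0):u[0]+65,::-1]
    o.append(cv2.resize(cv2.convertScaleAbs(i,alpha=1.5,beta=20),(400,int(400*i.shape[0]/i.shape[1])),interpolation=2))
h=min(a.shape[0] for a in o);cv2.imwrite("pics/c4.png",np.hstack([a[:h] for a in o]))
E
```

```text
time_s: 4.3
position: [524.4, -210.1, 114.9]
tool_rot: [3.141, 0.0, 1.57]
contact_force: [0.2, 0.1, -2.6]
opening: 13.1
gripper_force: 60.9
pos [ 524.4 -210.1  114.9] rot [3.141 0.    1.57 ] j [-0.38  0.32 -0.31  0.94  0.    1.19] F [ 0.2  0.1 -2.6] t 4.3 open 13.1 gf 60.9
shift cm [ 0.06 -0.19  3.89] rz -0.001
```

View pics/c4.png

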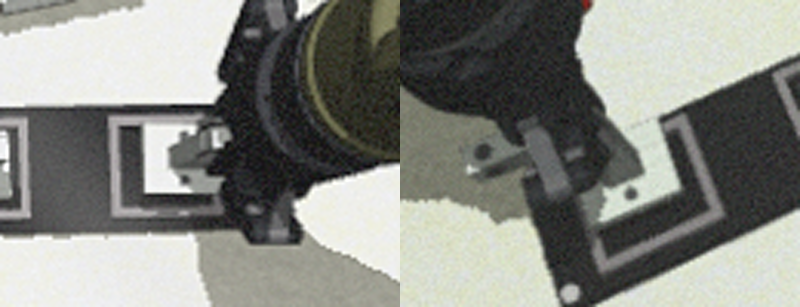

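The bracket is lifted and hangs upright: its foot is clear of the pocket at (640,180) in the right crop, and its arm points left at (485,155). Now the half turn, as three calls of -0.96 rad and the rest.

```bash
python3 -m jog '[[0,[0,0,0],[0,0,-0.12]],[0,[0,0,0],[0,0,-0.24]],[0,[0,0,0],[0,0,-0.36]],[0,[0,0,0],[0,0,-0.48]],[0,[0,0,0],[0,0,-0.6]],[0,[0,0,0],[0,0,-0.72]],[0,[0,0,0],[0,0,-0.84]],[0,[0,0,0],[0,0,-0.96]]]'
python3 -m jog '[[0,[0,0,0],[0,0,-0.12]],[0,[0,0,0],[0,0,-0.24]],[0,[0,0,0],[0,0,-0.36]],[0,[0,0,0],[0,0,-0.48]],[0,[0,0,0],[0,0,-0.6]],[0,[0,0,0],[0,0,-0.72]],[0,[0,0,0],[0,0,-0.84]],[0,[0,0,0],[0,0,-0.96]]]'
python3 -m jog '[[0,[0,0,0],[0,0,-0.12]],[0,[0,0,0],[0,0,-0.24]],[0,[0,0,0],[0,0,-0.36]],[0,[0,0,0],[0,0,-0.48]],[0,[0,0,0],[0,0,-0.6]],[0,[0,0,0],[0,0,-0.72]],[0,[0,0,0],[0,0,-0.84]],[0,[0,0,0],[0,0,-0.96]]]'
python3 t.py 524 -210 114.5 -1.571
```

```text
time_s: 5.07
position: [523.5, -209.8, 113.7]
tool_rot: [-3.141, -0.001, 2.536]
contact_force: [-1.0, -0.2, -1.5]
opening: 12.9
gripper_force: 61.0
time_s: 5.73
position: [523.5, -209.8, 113.7]
tool_rot: [3.141, -0.001, -2.787]
contact_force: [0.3, 0.8, -2.2]
opening: 13.0
gripper_force: 61.0
time_s: 6.4
position: [523.6, -209.8, 113.7]
tool_rot: [3.141, 0.0, -1.827]
contact_force: [0.5, -0.8, -1.3]
opening: 12.8
gripper_force: 61.0
pos [ 523.6 -209.8  113.7] rot [ 3.141  0.    -1.827] j [-0.38  0.32 -0.31  0.94 -0.   -1.7 ] F [ 0.5 -0.8 -1.3] t 6.4 open 12.8 gf 61.0
shift cm [ 0.01 -0.05 -0.08] rz -0.256
```

```bash
python3 -m jog '[[0,[0,0,0],[0,0,-0.1]],[0,[0,0,0],[0,0,-0.2]],[0,[0,0,0],[0,0,-0.28]],[0,[0,0,0],[0,0,-0.28]],[0,[0,0,0.5],[0,0,-0.28]],[0,[0,0,1],[0,0,-0.28]],[0,[0,0,1.3],[0,0,-0.28]],[0,[0,0,1.3],[0,0,-0.28]]]'
python3 t.py 524 -210 79.5 -1.571
python3 - <<'E'
from cell import read_camera
from h import *
o=[]
for n in ("top","scene"):
    c=read_camera(n); u=proj(c,[522,-205,40])[0].astype(int);print(n,u)
    i=c["img"][max(u[1]-45,0):u[1]+45,max(u[0]-60,0):u[0]+60,::-1]
    o.append(cv2.resize(cv2.convertScaleAbs(i,alpha=1.5,beta=0),(400,int(400*i.shape[0]/i.shape[1])),interpolation=2))
h=min(a.shape[0] for a in o);cv2.imwrite("pics/c5.png",np.hstack([a[:h] for a in o]))
E
```

```text
time_s: 7.07
position: [523.1, -209.6, 100.0]
tool_rot: [3.14, 0.001, -1.554]
contact_force: [-0.0, 0.1, -1.9]
opening: 13.3
gripper_force: 60.9
pos [ 523.1 -209.6  100. ] rot [ 3.140e+00  1.000e-03 -1.554e+00] j [-0.38  0.33 -0.33  0.91 -0.   -1.97] F [-0.   0.1 -1.9] t 7.07 open 13.3 gf 60.9
shift cm [ 0.04 -0.09  2.05] rz 0.017
top [393 195]
scene [166 296]
```

View pics/c5.png

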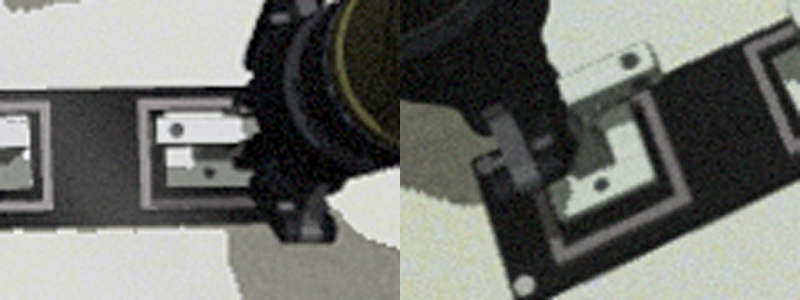

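Run:
```python
import pickle
from h import *
d=pickle.load(open("d0.pkl","rb"));f=lambda p,o:np.array(p)/(400/120)+o
o=np.array([333,150]);c=d["top"]
print("top: foot near-left corner",cast(c,f([(165,188)],o),42.5).round(1),"rim outer near-left",cast(c,f([(140,209)],o),20).round(1),cast(c,f([(137,99)],o),20).round(1))
s=d["scene"];o=np.array([106,251]);f2=lambda p:f(np.array(p)-[400,0],o)
print("scene: foot corners +x-y? ",cast(s,f2([(565,222),(659,183)]),42.5).round(1),"rim outer",cast(s,f2([(558,263),(691,196)]),20).round(1))
```

```text
top: foot near-left corner [[ 499.6 -183.6   42.5]] rim outer near-left [[ 489.1 -174.4   20. ]] [[ 555.4 -173.5   20. ]]
scene: foot corners +x-y?  [[ 548.5 -231.    42.5]
 [ 549.7 -183.2   42.5]] rim outer [[ 558.3 -244.6   20. ]
 [ 554.6 -173.3   20. ]]
```

The foot corner in the left crop at (165,188) and the corners in the right crop at (565,222) and (659,183) put the foot centre about (524,-208.5). The nest centre is about (523.5,-210), well inside the 5 mm play, and the arm now points to +y. Lowering gently.

```bash
python3 -m jog '[[0,[0,0,0.3],[0,0,0]],[0,[0,0,0.7],[0,0,0]],[0,[0,0,1.1],[0,0,0]],[0,[0,0,1.5],[0,0,0]],[0,[0,0,1.8],[0,0,0]],[0,[0,0,2.0],[0,0,0]],[0,[0,0,2.1],[0,0,0]],[0,[0,0,2.1],[0,0,0]]]'; python3 t.py 524 -210 79.5 -1.571
```

```text
time_s: 7.83
position: [523.8, -209.9, 80.0]
tool_rot: [3.141, 0.0, -1.553]
contact_force: [-0.9, 0.2, -1.9]
opening: 13.2
gripper_force: 60.9
pos [ 523.8 -209.9   80. ] rot [ 3.141  0.    -1.553] j [-0.38  0.35 -0.36  0.86 -0.   -1.97] F [-0.9  0.2 -1.9] t 7.83 open 13.2 gf 60.9
shift cm [ 0.01 -0.02  0.05] rz 0.018
```

```bash
python3 -m jog '[[0,[0,0,0.05],[0,0,0]],[0,[0,0,0.05],[0,0,0]],[0,[0,0,0.1],[0,0,0]],[0,[0,0,0.1],[0,0,0]],[0,[0,0,0.15],[0,0,0]],[0,[0,0,0.15],[0,0,0]],[0,[0,0,0.15],[0,0,0]],[0,[0,0,0.15],[0,0,0]]]' 30; python3 t.py 524 -210 79.5 -1.571
```

```text
time_s: 8.5
position: [524.4, -210.2, 79.5]
tool_rot: [-3.141, -0.0, -1.553]
contact_force: [-1.0, 0.9, 5.6]
opening: 12.5
gripper_force: 61.9
pos [ 524.4 -210.2   79.5] rot [-3.141 -0.    -1.553] j [-0.38  0.35 -0.36  0.86 -0.   -1.97] F [-1.   0.9  5.6] t 8.5 open 12.5 gf 61.9
shift cm [-0.02  0.04 -0.  ] rz 0.018
```

It rests on the pocket floor (+5.6 N). Releasing slowly and rising.

```bash
python3 -m jog '[[0.25,[0,0,0],[0,0,0]],[0.35,[0,0,0],[0,0,0]],[0.5,[0,0,0],[0,0,0]],[0.7,[0,0,0],[0,0,0]],[0.8,[0,0,0],[0,0,0]],[0.8,[0,0,0],[0,0,0]],[0.8,[0,0,0],[0,0,0]],[0.8,[0,0,0],[0,0,0]]]'
python3 -m jog '[[0.8,[0,0,-1],[0,0,0]],[0.8,[0,0,-3],[0,0,0]],[0.8,[0,0,-6],[0,0,0]],[0.8,[0,0,-9],[0,0,0]],[0.8,[0,0,-12],[0,0,0]],[0.8,[-4,0,-14],[0,0,0]],[0.8,[-8,0,-14],[0,0,0]],[0.8,[-12,0,-14],[0,0,0]]]'
python3 t.py 524 -210 79.5 -1.571
```

```text
time_s: 9.17
position: [524.0, -210.0, 78.8]
tool_rot: [3.142, 0.0, -1.553]
contact_force: [0.7, -0.2, -0.4]
opening: 68.2
gripper_force: 0.0
time_s: 9.83
position: [523.1, -89.6, 221.7]
tool_rot: [-3.137, -0.001, -1.556]
contact_force: [1.2, 1.4, -1.0]
opening: 68.4
gripper_force: 0.0
pos [523.1 -89.6 221.7] rot [-3.137e+00 -1.000e-03 -1.556e+00] j [-0.17  0.18 -0.24  1.15  0.   -1.76] F [ 1.2  1.4 -1. ] t 9.83 open 68.4 gf 0.0
shift cm [12.04  0.09 14.22] rz 0.015
```

```bash
python3 -m jog '[[0.8,[0,2,0],[0,0,0]],[0.8,[-3,4,0],[0,0,0]],[0.8,[-6,6,0],[0,0,0]],[0.8,[-9,7,0],[0,0,0]],[0.8,[-12,7,0],[0,0,0]],[0.8,[-15,7,0],[0,0,0]],[0.8,[-15,7,0],[0,0,0]],[0.8,[-15,7,0],[0,0,0]]]'
python3 - <<'E'
from cell import read_camera
from h import *
c=read_camera("top");g=c["img"][165:230,160:450,::-1]
a=cv2.resize(g,None,fx=2.75,fy=2.75,interpolation=cv2.INTER_CUBIC)
s=cv2.resize(read_camera("scene")["img"][170:345,100:410,::-1],None,fx=2.3,fy=2.3,interpolation=cv2.INTER_CUBIC)
out=np.zeros((a.shape[0]+s.shape[0],800,3),np.uint8);out[:a.shape[0],:a.shape[1]]=a;out[a.shape[0]:,:s.shape[1]]=s
cv2.imwrite("pics/f.png",cv2.convertScaleAbs(out,alpha=1.4))
E
```

```text
time_s: 10.5
position: [449.3, 59.9, 219.6]
tool_rot: [-3.141, -0.0, -1.55]
contact_force: [-0.5, -0.1, 0.1]
opening: 68.3
gripper_force: 0.0
```

View pics/f.png

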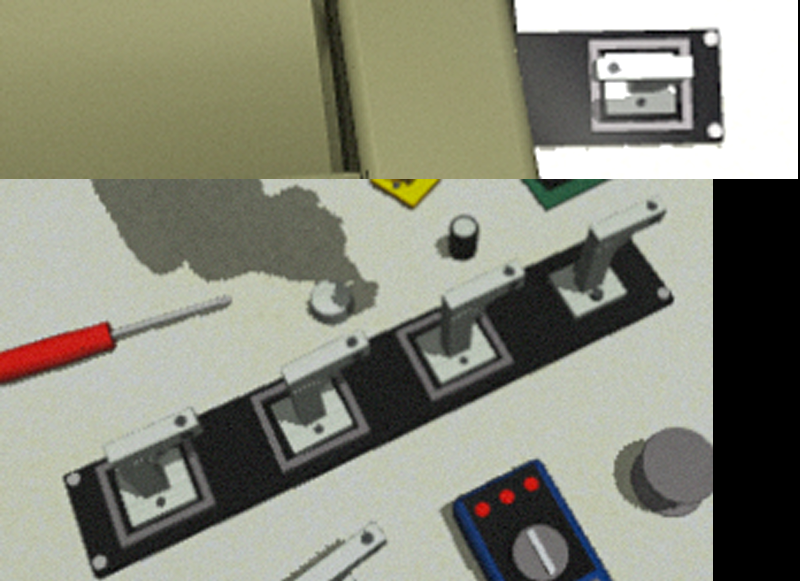

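The final view shows all four arms pointing the same way. The turned bracket sits flat inside its rim, with its arm in the scene view from (110,450) to (198,415), and the other two brackets have not moved. The arm is clear of everything.

```bash
python3 -c "
from cell import bot
print(bot.hand_in())"
```

```text
the job is handed in; nothing more can be done
None
```

I took the mirrored bracket out of the right-hand nest, turned it half round and seated it flat again with its arm pointing the pattern's way; the other two look untouched in the last picture, and I handed the job in at about 10.6 s (no verdict was returned).

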